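# Sweep the broken wafers off the sorting board

## Task

Clear the rejects from the wafer sorting board: with the fingertips, sweep the three broken pieces across the board and off its open far edge, so that all three drop into the steel scrap pan below. Push them only, do not pick anything up, and leave the unbroken wafer and the stack on the board, and the things standing round about, where they are.

Things in the scene. Friction and masses are not known exactly. Their poses are not given: they have to be found in the camera images.
- board: sorting board: reddish-brown wood on a steel frame, fixed, 280 mm deep (its x) by 530 wide (its y), upper face 70 mm above the table. Origin: on the table under its centre; x points away from the robot to the open far edge (x = +140 mm), z up. 3 mm steel fences, 18 mm high, along the near edge and both sides. Wafers lie in five places 98 mm apart along y, in any order, centres 95 to 160 mm short of the open edge
- board_edge (a point): the middle of the board's open far edge, at the level of its upper face; axes as the board's
- pan: scrap pan: long, low, stainless steel, 162 mm (its x) by 530 mm (its y) outside at the rim and 40 mm high, fixed under the board's open edge, which overlaps it by 24 mm. Inside it measures 140 by 508 mm, its floor 3 mm above the table. Origin: on the table under its centre; axes as the board's. Its rim lies 30 mm below the board's upper face
- half_a_center (a point): half of a wafer: a half-disc of radius 36 mm, 8 mm thick, its rough, nearly straight broken side 72 mm long, about 11 g, lying flat on the board, turned any way. The point is its centre of gravity, half-way up (4 mm above the board); its x axis points from the broken side (15 mm behind the point) to the round side (21 mm ahead of it); its corners lie 39 mm from the point
- half_b_center (a point): the second half wafer, same shape, size and axes as the first
- large_piece_center (a point): a wafer that lost a third: a disc of radius 36 mm, 8 mm thick, cut off by a rough, nearly straight broken side 69 mm long, about 15 g, lying flat on the board, turned any way. The point is its centre of gravity, half-way up (4 mm above the board); its own x axis points from the broken side (20 mm behind the point) to the round side (26 mm ahead); its corners lie 40 mm from the point
- whole_center (a point): the one unbroken wafer lying flat and alone on the board, a full disc 72 mm across, 8 mm thick. The point is its centre, half-way up. It stays
- stack_center (a point): a neat stack of five unbroken wafers on the board, 72 mm across, 40 mm high. The point is its centre, half-way up. It stays
- bowl: blue plastic bowl full of wafers, 276 mm across, about 130 mm high, on the table to the right of the board. Origin: under its centre, on the table
- crate: open dark wooden box 190 by 130 mm, 110 mm high, on the table to the left of the board. Origin: under its centre
- cutter: round steel wafer cutter with a wooden knob, 74 mm across, 122 mm high, on the table to the left of the board. Origin: under its centre
- rasp: edge rasp with a red handle lying on the table near the robot on the right, 210 mm long, 12 mm high. Origin: under its middle
- brush: flat brush lying on the table near the robot on the left. Origin: under its middle
- jar: amber glass jar with a steel lid, 76 mm across, 110 mm high, on the table to the right of the pan. Origin: under its centre

How it is judged:
By the outcome, as a careful person would: the job done as asked, in the order asked, and still so for the second after the job is handed in, with the robot touching nothing.
It also fails if it takes over 72 s, if anything falls off the work surface, if the arm or the gripper's body presses on something with over 40 N, if the wrist force passes 120 N, or if a joint passes its speed limit or range.

## Robot

A 6-joint arm with a two-finger parallel gripper is mounted at the origin on the work surface. World frame = base frame: x ahead of the robot, y to its left, z up, the work surface at z = 0. Lengths are in m, angles in degrees, forces in N, time in s.
With the tool pointing down it reaches from about 0.4 to 0.825 m from the base axis. Payload 7 kg.
Tool frame: the origin (TCP) lies midway between the tips of the shut fingers; the grasp point (between the pads) lies 19 mm behind it; z points along the fingers, y is the direction in which the jaws open and shut (so a half turn about z gives the same grasp; the last joint's range is limited). The gripper opens to 88 mm and grips with 3 to 60 N. Pads are 19 mm wide; open, the fingers measure 130 mm over their backs; the gripper's body (78 mm by 193 mm) begins 47 mm behind the grasp point.
Start: joints at [-55.227, 20.546, 0.682, 0, -70.136, -16.507], TCP at [0.212, -0.641, 0.203] pointing down, gripper open.
Joint ranges: [-176.03, 176.03], [-82.01, 121.73], [-58.28, 71.71], [-173.87, 95.51], [-174.79, -0.11], [-173.66, 173.66]. Speed limits (degrees/s): [136.94, 136.94, 172.46, 180, 180, 180].

## Interface

Orientations are given as [roll, pitch, yaw] about the fixed x, y, z axes, in that order (R = Rz(yaw) Ry(pitch) Rx(roll)).
In Python, from plant import ctrl, snapshot gives the robot as it stands.
- The arm moves only by the shell command python3 -m pendant 'ROWS'. ROWS is JSON, a list of rows, each a list of 7 numbers: the shift along the tool's x, y, z in m, then the turn, a rotation vector about the tool's x, y, z in rad, then the opening, from -1 (shut) to 1 (fully open), so that 0 is half open. In form: [[x, y, z, ax, ay, az, jaw], ...]. A call has 1 to 12 rows; each row is the pose to reach, as a shift and turn from the pose commanded when the call began, along the tool's axes at that moment; what a row does not reach only later rows make up. A row lasts 1/8 s, in which the tool goes at most 62.5 mm and 10.7 degrees, less where a joint would pass 70% of its speed; a pose out of reach is approached as far as the arm can. A call with a gripper value outside its range is refused whole. The fingers move at their own pace and stop on an object; the grip force is fixed at half the most. Time passes only in rows, so rows that repeat a pose let the fingers close. It gives the time, the measured TCP pose, the force and the opening at its end, in the units of the state.
- ctrl.get_obs(): the state, without advancing time (a new reading comes with each control period).
- snapshot(name): name is "scene" or "top" or "wrist"; returns a dict with "image" (400x640x3 uint8, blue, green, red), "mtx" (3x3 intrinsics, pixels), "eye" and "attitude" of the camera in the world; the wrist camera has in their place "tool_from_camera" (4x4, takes a point from camera to tool coordinates, whose origin is the TCP and whose axes are the flange's). Camera axes: x right, y up, looking along -z (the intrinsics and any distortion apply to the point x, -y, -z); pixel columns grow to the right and rows downward; lengths in m; the calibration is good to about 2 mm. A picture is of the moment at which its call begins: read the wrist's pose just before it. There is no depth.
- ctrl.close_job(): hands the job in, once; it reports no verdict.
The state is a dict: "clock": time; "joint_pos": joint angles; "qvel": joint speeds; "tau": joint torques, N m; "tool_pos": TCP position; "orientation": TCP orientation; "force": force on the tool from outside, world axes, zero at the start; "moment": the same for the moment, N m; "opening": finger opening in m.
Only numpy, scipy, OpenCV 4.12 (cv2) and the standard library are available. Lean on these libraries where they do the work, as an engineer would, in place of code of your own. Each camera call takes 0.05 s, during which the arm holds its last target.

## Working session

There is one attempt and no reset: what is moved stays moved. The work goes in short steps, Python scripts to look and compute and a shell command to move; the robot and the scene stay as the last step left them, time stands still between calls to the robot, and variables do not carry over. Pictures are saved under pics/ and viewed, and the job is handed in when it is done.

```bash
ls; mkdir -p pics
python3 - <<'E'
from plant import ctrl, snapshot
import cv2
print(ctrl.get_obs())
for n in ("scene","top"):
    s=snapshot(n); cv2.imwrite(f"pics/{n}0.png",s["image"]); print(n,s["mtx"],s["eye"],s["attitude"],[k for k in s])
E
```

```text
pics
{'clock': 0.0, 'joint_pos': array([-5.52266222e+01,  2.05923497e+01,  6.31849355e-01, -2.00015328e-02,
       -7.01359973e+01, -1.65079265e+01]), 'qvel': array([ 0.00263696, -0.05683113, -0.10069543,  0.03862547,  0.01569904,
        0.0578451 ]), 'tau': array([-3.17897517e-03, -5.82707369e+01,  2.93047482e+01,  6.99747518e+00,
        6.70576832e-03, -1.83539669e-04]), 'tool_pos': array([ 0.21136269, -0.64047674,  0.20169816]), 'orientation': array([ 1.79902137e+02, -9.39481609e-03, -1.61741353e+02]), 'force': array([-0.63814355,  0.3602124 , -0.00490917]), 'moment': array([0.03650087, 0.01726324, 0.01213937]), 'opening': 0.08757415825748162}
scene [[379.64924242   0.         325.42910163]
 [  0.         379.64924242 198.46767729]
 [  0.           0.           1.        ]] [0.95930079 0.31274993 1.04389829] [ 30.89047977  -0.54094553 128.37994419] ['image', 'mtx', 'eye', 'attitude']
top [[512.89162223   0.         317.22361214]
 [  0.         512.89162223 205.59941448]
 [  0.           0.           1.        ]] [ 0.35636377 -0.02841209  1.50918691] [  6.49660884   1.11667206 -90.1683241 ] ['image', 'mtx', 'eye', 'attitude']
```

View pics/scene0.png

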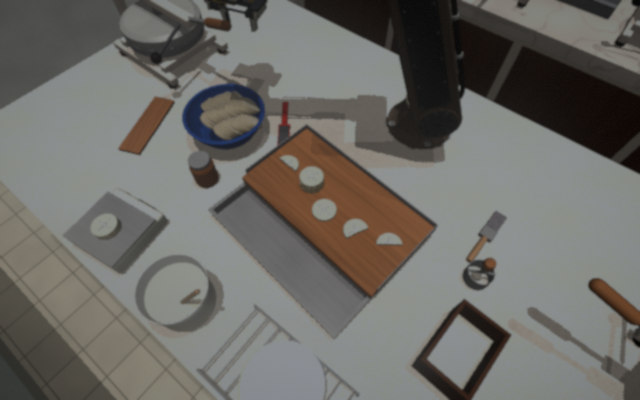

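View pics/top0.png

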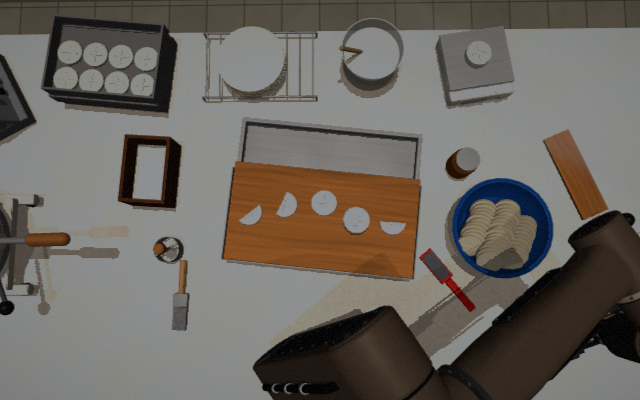

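The top view shows the board (corners about (235,162), (421,180), (413,278), (222,260)) with the open edge facing the pan at the top. From left to right: a piece at (251,215), a piece at (287,204), the whole wafer at (323,203), the stack at (356,221) and a piece at (393,227).

```bash
cat > h.py <<'E'
import numpy as np, cv2
from scipy.spatial.transform import Rotation as Rn
from plant import ctrl, snapshot
def cam(s):
    return np.array(s["eye"]), Rn.from_euler('xyz',s["attitude"],degrees=True).as_matrix()
def ray(s,uv,z):
    e,R=cam(s); K=s["mtx"]
    d=np.c_[np.asarray(uv,float).reshape(-1,2),np.ones(len(np.asarray(uv).reshape(-1,2)))]@np.linalg.inv(K).T
    d=(d*[1,-1,-1])@R.T
    return e+d*((z-e[2])/d[:,2])[:,None]
def proj(s,P):
    e,R=cam(s); c=(np.atleast_2d(P)-e)@R*[1,-1,-1]
    p=c@s["mtx"].T; return p[:,:2]/p[:,2:]
def wood(im):
    h=cv2.cvtColor(im,cv2.COLOR_BGR2HSV)
    return cv2.inRange(h,(3,100,60),(20,255,255))
E
python3 - <<'E'
from h import *
s=snapshot("top"); im=s["image"]
big=cv2.resize(im[110:290,210:430],None,fx=3.6,fy=3.2,interpolation=cv2.INTER_CUBIC)
cv2.imwrite("pics/topcrop.png",cv2.resize(im[110:290,210:430],None,fx=3.3,fy=3.3,interpolation=cv2.INTER_CUBIC))
m=wood(im); m[:, :200]=0; m[:,440:]=0; m[:140]=0;m[300:]=0
cs,_=cv2.findContours(m,cv2.RETR_EXTERNAL,cv2.CHAIN_APPROX_NONE)
c=max(cs,key=cv2.contourArea); print(cv2.contourArea(c))
P=ray(s,c.reshape(-1,2),0.07)[:,:2].astype(np.float32)
r=cv2.minAreaRect(P); print("board rect",r); print(cv2.boxPoints(r))
hull=np.zeros_like(m); cv2.drawContours(hull,[cv2.convexHull(c)],-1,255,-1)
hs=cv2.cvtColor(im,cv2.COLOR_BGR2HSV)
w=cv2.inRange(hs,(0,0,120),(180,90,255))&cv2.erode(hull,np.ones((5,5)))
cs,_=cv2.findContours(w,cv2.RETR_EXTERNAL,cv2.CHAIN_APPROX_NONE)
for c in cs:
    if cv2.contourArea(c)<40: continue
    M=cv2.moments(c); uv=[M['m10']/M['m00'],M['m01']/M['m00']]
    Q=ray(s,c.reshape(-1,2),0.078)[:,:2].astype(np.float32)
    print(np.round(uv,1),ray(s,uv,0.078)[0].round(4),"area mm2",cv2.contourArea(Q*1000), "rect",cv2.minAreaRect(Q*1000))
E
```

```text
18355.0
board rect ((0.4838749170303345, -0.013494491577148438), (0.5310467481613159, 0.27931126952171326), 83.85686492919922)
[[ 0.31660688 -0.26254824]
 [ 0.5943142  -0.29243806]
 [ 0.65114295  0.23555925]
 [ 0.37343562  0.26544908]]
[392.4 227. ] [ 0.4584 -0.2104  0.078 ] area mm2 1669.3063559199218 rect ((457.0815124511719, -209.9896697998047), (69.84033203125, 32.42990493774414), 86.14024353027344)
[356.2 219.3] [ 0.4804 -0.1099  0.078 ] area mm2 3921.9781675910344 rect ((479.86944580078125, -109.34339904785156), (72.6680679321289, 70.1441421508789), 89.70744323730469)
[251.7 216.1] [0.4907 0.1832 0.078 ] area mm2 1704.652877035318 rect ((489.070068359375, 181.62466430664062), (33.38624572753906, 69.96405029296875), 38.0289421081543)
[287.1 205.4] [0.5204 0.0836 0.078 ] area mm2 2399.420794416743 rect ((519.2816772460938, 81.6507339477539), (44.290435791015625, 70.59292602539062), 63.73897171020508)
[323.6 202.2] [ 0.5289 -0.019   0.078 ] area mm2 3714.982523595854 rect ((528.9387817382812, -19.35186767578125), (67.86022186279297, 69.78692626953125), 44.841346740722656)
```

View pics/topcrop.png

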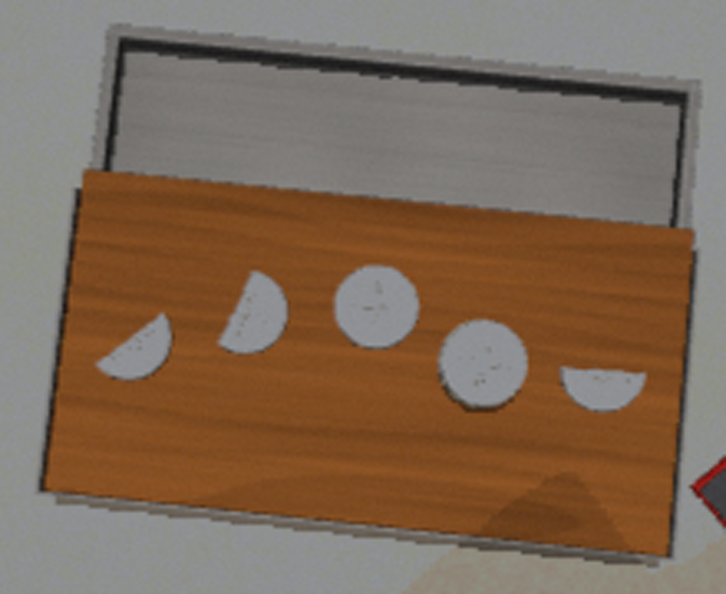

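```bash
cat >> h.py <<'E'
YB=np.radians(83.857-90); O=np.array([0.4839,-0.0135])
ux=np.array([np.cos(YB),np.sin(YB)]); uy=np.array([-ux[1],ux[0]])
def tob(p): d=np.asarray(p)[:2]-O; return np.array([d@ux,d@uy])*1000
def fromb(x,y): return O+ux*x/1000+uy*y/1000
def delta(target,yaw=None):
    o=ctrl.get_obs(); R=Rn.from_euler('xyz',o["orientation"],degrees=True)
    d=R.inv().apply(np.asarray(target)-o["tool_pos"])
    print("t",o["clock"],"pos",o["tool_pos"].round(4),"rpy",o["orientation"].round(2),"F",o["force"].round(1),"open",round(o["opening"],4),"board xy",tob(o["tool_pos"]).round(1))
    print("shift",d.round(4))
    if yaw is not None: print("turn",(R.inv()*Rn.from_euler('xyz',[180,0,yaw],degrees=True)).as_rotvec().round(4))
E
python3 - <<'E'
from h import *
for n,p in dict(C=(.4584,-.2104),S=(.4804,-.1099),L=(.4907,.1832),M=(.5204,.0836),W=(.5289,-.019)).items(): print(n,tob(p).round(1))
print("edge",fromb(140,0))
s=snapshot("top")
print(ray(s,[[503,228],[463,162],[440,270]],0.1))
t=fromb(-95,-191); print(t)
delta([*t,0.2],180+np.degrees(YB))
print(ctrl.get_obs()["joint_pos"])
E
```

```text
C [  -4.3 -198.5]
S [  6.8 -96.2]
L [-14.3 196.3]
M [ 25.9 100.4]
W [45.3 -0.7]
edge [ 0.62309611 -0.02848144]
[[ 0.45271585 -0.50901636  0.1       ]
 [ 0.63672506 -0.40669859  0.1       ]
 [ 0.33929861 -0.33420553  0.1       ]]
[ 0.36900653 -0.19323728]
t 0.2 pos [ 0.2114 -0.6407  0.2021] rpy [ 1.7994e+02 -1.0000e-02 -1.6174e+02] F [0.6 0.3 0.3] open 0.0878 board xy [-203.8 -652.7]
shift [-0.2899  0.3755  0.0024]
turn [ 1.000e-03 -3.000e-04  4.259e-01]
[-5.52292769e+01  2.05755208e+01  6.52626110e-01 -1.18619028e-02
 -7.01378316e+01 -1.65063453e+01]
```

Run:
```python
from h import *
delta([*fromb(-60,-198),0.2],180+np.degrees(YB))
```

```text
t 0.2 pos [ 0.2114 -0.6407  0.2021] rpy [ 1.7994e+02 -1.0000e-02 -1.6174e+02] F [0.6 0.3 0.3] open 0.0878 board xy [-203.8 -652.7]
shift [-0.3188  0.3547  0.0024]
turn [ 1.000e-03 -3.000e-04  4.259e-01]
```

```bash
python3 -m pendant '[[-0.03,0.033,0,0,0,0.04,-0.3],[-0.06,0.067,0,0,0,0.08,-0.3],[-0.095,0.106,0,0,0,0.13,-0.3],[-0.13,0.145,0,0,0,0.18,-0.3],[-0.165,0.184,0,0,0,0.22,-0.3],[-0.2,0.223,0,0,0,0.27,-0.3],[-0.235,0.261,0,0,0,0.32,-0.3],[-0.27,0.3,0,0,0,0.36,-0.3],[-0.3,0.334,0,0,0,0.4,-0.3],[-0.319,0.355,0.002,0,0,0.426,-0.3],[-0.319,0.355,0.002,0,0,0.426,-0.3],[-0.319,0.355,0.002,0,0,0.426,-0.3]]'
python3 - <<'E'
from h import *
delta([*fromb(-60,-198),0.0735],180+np.degrees(YB))
print(ctrl.get_obs()["joint_pos"])
E
```

```text
clock: 1.7
tool_pos: [0.4031, -0.204, 0.2007]
orientation: [-180.0, -0.0, 173.9]
force: [-0.6, -0.3, 0.5]
opening: 0.0304
t 1.7 pos [ 0.4031 -0.204   0.2007] rpy [-180.     -0.    173.91] F [-0.6 -0.3  0.5] open 0.0304 board xy [ -60. -198.]
shift [0.     0.     0.1272]
turn [-0.0001 -0.0001  0.0009]
[-1.71203369e+00 -9.81995859e-01 -2.62249025e+01  3.13665146e-03
 -6.47622877e+01 -9.43831856e+01]
```

```bash
python3 -m pendant '[[0,0,0.03,0,0,0,-0.3],[0,0,0.065,0,0,0,-0.3],[0,0,0.095,0,0,0,-0.3],[0,0,0.11,0,0,0,-0.3],[0,0,0.12,0,0,0,-0.3],[0,0,0.126,0,0,0,-0.3],[0,0,0.126,0,0,0,-0.3]]'
python3 - <<'E'
from h import *
delta([*fromb(160,-198),0.0735],180+np.degrees(YB))
s=snapshot("top"); cv2.imwrite("pics/t1.png",cv2.resize(s["image"][110:290,210:430],None,fx=3.3,fy=3.3))
s=snapshot("scene"); cv2.imwrite("pics/s1.png",cv2.resize(s["image"][100:340,180:460],None,fx=2.5,fy=2.5))
s=snapshot("wrist"); cv2.imwrite("pics/w1.png",s["image"])
E
```

```text
clock: 2.58
tool_pos: [0.4031, -0.2041, 0.0747]
orientation: [-180.0, -0.0, 173.8]
force: [0.2, 0.5, -0.0]
opening: 0.0308
t 2.575 pos [ 0.4031 -0.2041  0.0747] rpy [-1.8000e+02 -1.0000e-02  1.7384e+02] F [ 0.2  0.5 -0. ] open 0.0308 board xy [ -59.9 -198.2]
shift [-2.199e-01  2.000e-04  1.200e-03]
turn [-0.     -0.0001 -0.0004]
```

View pics/s1.png

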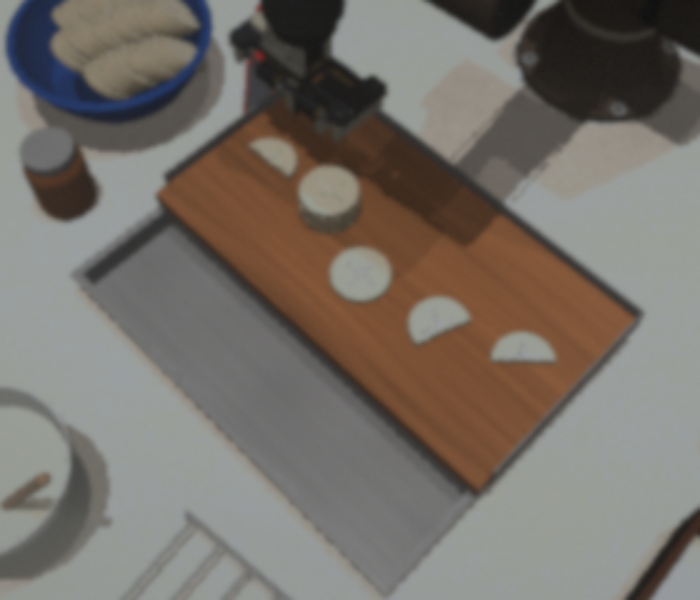

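View pics/w1.png

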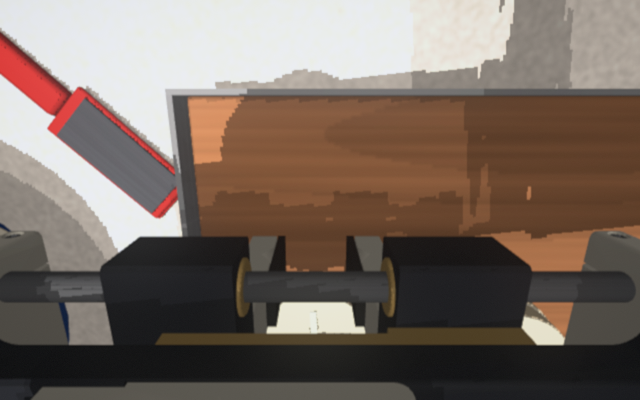

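The wrist view shows the half centred between the fingertips (between columns 265 and 365). The scene view shows the tips inside the fence and clear of the stack.

```bash
python3 -m pendant '[[-0.01,0,0.0015,0,0,0,-0.3],[-0.02,0,0.0015,0,0,0,-0.3],[-0.03,0,0.0015,0,0,0,-0.3],[-0.04,0,0.0015,0,0,0,-0.3],[-0.055,0,0.0015,0,0,0,-0.3],[-0.07,0,0.0015,0,0,0,-0.3],[-0.085,0,0.0015,0,0,0,-0.3],[-0.1,0,0.0015,0,0,0,-0.3],[-0.115,0,0.0015,0,0,0,-0.3],[-0.12,0,0.0015,0,0,0,-0.3]]'
python3 - <<'E'
from h import *
delta([*fromb(160,-198),0.0735],180+np.degrees(YB))
s=snapshot("scene"); cv2.imwrite("pics/s2.png",cv2.resize(s["image"][100:340,180:460],None,fx=2.5,fy=2.5))
E
```

```text
clock: 3.98
tool_pos: [0.5235, -0.2168, 0.073]
orientation: [-180.0, -0.0, 173.9]
force: [0.6, -0.1, -0.0]
opening: 0.031
t 3.975 pos [ 0.5235 -0.2168  0.073 ] rpy [-1.8000e+02 -1.0000e-02  1.7386e+02] F [ 0.6 -0.1 -0. ] open 0.031 board xy [  61.1 -197.9]
shift [-0.0989 -0.0001 -0.0005]
turn [-0.0001 -0.0001  0.0001]
```

View pics/s2.png

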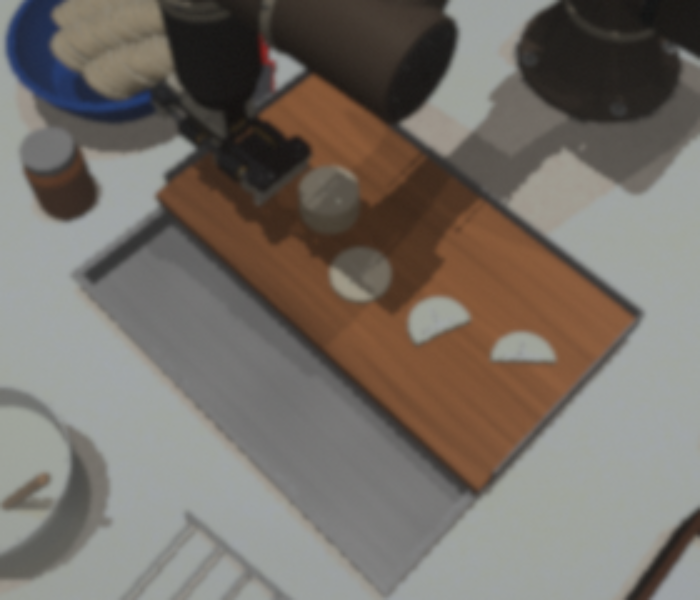

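Run:
```python
from h import *
s=snapshot("scene"); p=proj(s,[*fromb(88,-198),0.078])[0]; print((p-[180,100])*2.5)
s=snapshot("top"); cv2.imwrite("pics/t2.png",cv2.resize(s["image"][110:290,210:430],None,fx=3.3,fy=3.3))
s=snapshot("wrist"); cv2.imwrite("pics/w2.png",s["image"])
```

```text
[222.6052533  194.00452382]
```

View pics/w2.png

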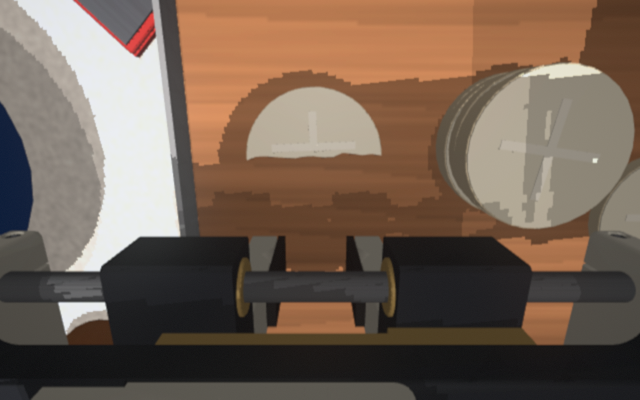

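View pics/t2.png

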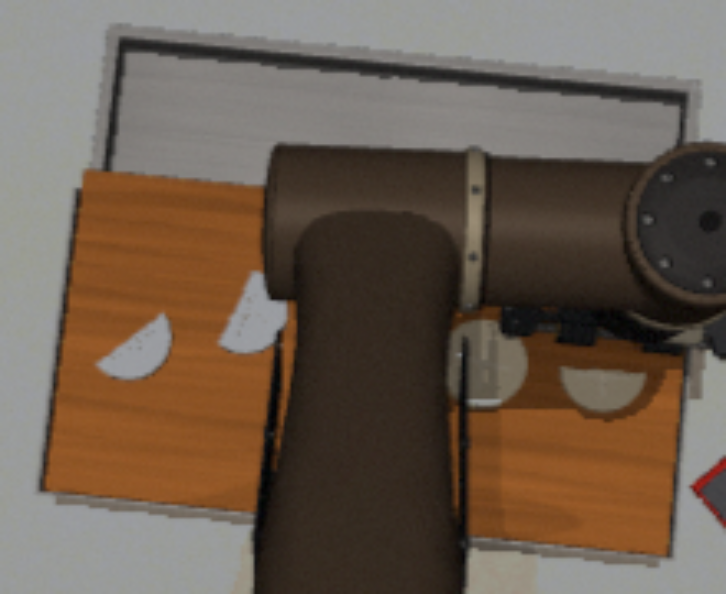

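The piece has not moved: the wrist view shows it at (313,125) with the tips past it. So at this opening the tips ride higher than the TCP does. I'll feel downward for the board here, where the wood is clear.

```bash
for i in 1 2 ; do python3 -m pendant '[[0,0,0.002,0,0,0,-0.3],[0,0,0.002,0,0,0,-0.3]]' | egrep 'pos|force'; done
```

```text
tool_pos: [0.5221, -0.2167, 0.0711]
force: [-0.7, 0.1, 1.1]
tool_pos: [0.5223, -0.2167, 0.069]
force: [0.6, 0.3, 0.6]
```

```bash
python3 -m pendant '[[0,0,0.0015,0,0,0,-0.3],[0,0,0.0015,0,0,0,-0.3]]' | egrep 'pos|force'
```

```text
tool_pos: [0.5224, -0.2167, 0.0675]
force: [-0.0, 0.6, 0.8]
```

```bash
python3 -m pendant '[[0,0,0.0015,0,0,0,-0.3],[0,0,0.0015,0,0,0,-0.3]]' | egrep 'pos|force'; python3 -m pendant '[[0,0,0.001,0,0,0,-0.3],[0,0,0.001,0,0,0,-0.3]]' | egrep 'pos|force'
```

```text
tool_pos: [0.5224, -0.2167, 0.066]
force: [0.1, 0.0, 0.4]
tool_pos: [0.5225, -0.2167, 0.0651]
force: [0.1, 0.2, 0.9]
```

```bash
python3 -m pendant '[[0,0,0.001,0,0,0,-0.3],[0,0,0.001,0,0,0,-0.3]]' | egrep 'pos|force'; python3 -m pendant '[[0,0,0.001,0,0,0,-0.3],[0,0,0.001,0,0,0,-0.3]]' | egrep 'pos|force'
```

```text
tool_pos: [0.5225, -0.2167, 0.0641]
force: [0.2, 0.0, -0.4]
tool_pos: [0.5224, -0.2167, 0.0631]
force: [-0.5, -0.1, -0.5]
```

```bash
python3 -m pendant '[[0,0,0.001,0,0,0,-0.3],[0,0,0.001,0,0,0,-0.3]]' | egrep 'pos|force'
python3 - <<'E'
from h import *
s=snapshot("scene"); cv2.imwrite("pics/s3.png",cv2.resize(s["image"][130:210,220:340],None,fx=6,fy=6,interpolation=cv2.INTER_CUBIC))
E
```

```text
tool_pos: [0.5224, -0.2167, 0.0621]
force: [-0.1, 0.0, -0.3]
```

View pics/s3.png

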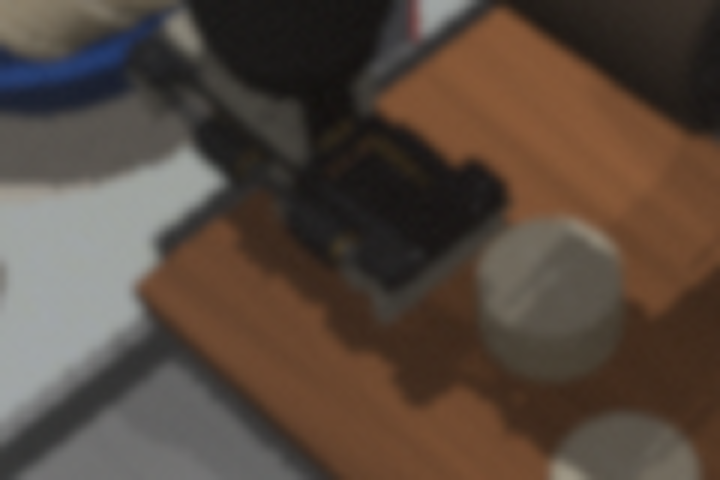

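```bash
for i in 1 2 3; do python3 -m pendant '[[0,0,0.001,0,0,0,-0.3],[0,0,0.001,0,0,0,-0.3]]' > o.txt; egrep 'pos|force' o.txt; done
```

```text
tool_pos: [0.5224, -0.2167, 0.0611]
force: [-0.3, -0.1, 1.0]
tool_pos: [0.5224, -0.2167, 0.06]
force: [-0.1, -1.3, -0.4]
tool_pos: [0.5224, -0.2167, 0.0591]
force: [-0.0, 0.1, 0.7]
```

```bash
for i in 1 2 3; do python3 -m pendant '[[0,0,0.001,0,0,0,-0.3],[0,0,0.001,0,0,0,-0.3]]' > o.txt; egrep 'pos|force' o.txt; done
```

```text
tool_pos: [0.5224, -0.2167, 0.0581]
force: [0.7, -0.4, 0.6]
tool_pos: [0.5225, -0.2167, 0.0571]
force: [-0.0, -0.3, 0.7]
tool_pos: [0.5224, -0.2167, 0.0561]
force: [0.4, -0.3, 0.6]
```

Run:
```python
from h import *
s=snapshot("scene")
cv2.imwrite("pics/s4.png",cv2.resize(s["image"][130:210,220:340],None,fx=6,fy=6,interpolation=cv2.INTER_CUBIC))
for z in (0.056,.07,.085,.1,.122):
  for x,y in ((70,-162),(70,-183),(51,-162),(100,-100)): print(z,x,y,((proj(s,[*fromb(x,y),z])[0]-[220,130])*6).round(0))
```

```text
0.056 70 -162 [372. 330.]
0.056 70 -183 [345. 306.]
0.056 51 -162 [399. 308.]
0.056 100 -100 [410. 439.]
0.07 70 -162 [369. 315.]
0.07 70 -183 [342. 291.]
0.07 51 -162 [397. 293.]
0.07 100 -100 [408. 425.]
0.085 70 -162 [367. 299.]
0.085 70 -183 [339. 274.]
0.085 51 -162 [395. 277.]
0.085 100 -100 [406. 409.]
0.1 70 -162 [364. 282.]
0.1 70 -183 [336. 257.]
0.1 51 -162 [392. 260.]
0.1 100 -100 [404. 393.]
0.122 70 -162 [360. 257.]
0.122 70 -183 [331. 232.]
0.122 51 -162 [389. 234.]
0.122 100 -100 [400. 369.]
```

View pics/s4.png

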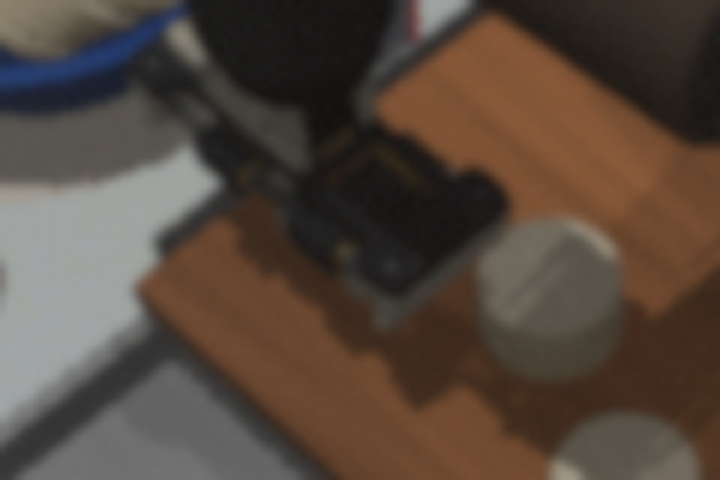

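```bash
for i in 1 2 3; do python3 -m pendant '[[0,0,0.001,0,0,0,-0.3],[0,0,0.001,0,0,0,-0.3]]' > o.txt; egrep 'pos|force' o.txt; done
```

```text
tool_pos: [0.5224, -0.2167, 0.0551]
force: [-0.2, 0.6, -0.5]
tool_pos: [0.5225, -0.2167, 0.0541]
force: [-0.1, 0.4, -0.6]
tool_pos: [0.5224, -0.2167, 0.0531]
force: [-0.4, -0.3, -0.1]
```

```bash
cat > shot.py <<'E'
from h import *
import sys
s=snapshot("scene"); cv2.imwrite("pics/%s.png"%sys.argv[1],cv2.resize(s["image"][110:220,210:350],None,fx=5.4,fy=5.4,interpolation=cv2.INTER_CUBIC))
s=snapshot("wrist"); cv2.imwrite("pics/%sw.png"%sys.argv[1],s["image"])
delta([*fromb(160,-198),0.0735])
E
python3 -m pendant '[[0,0,-0.015,0,0,0,-0.3],[0,0,-0.035,0,0,0,-0.3],[0,0,-0.042,0,0,0,-0.3],[0,0,-0.042,0,0,0,-0.3]]'; python3 shot.py a1
python3 -m pendant '[[0,0,0,0,0,0,-1],[0,0,0,0,0,0,-1],[0,0,0,0,0,0,-1],[0,0,0,0,0,0,-1]]'; python3 shot.py a2
python3 -c "
import cv2,numpy as np
a=cv2.imread('pics/a1.png');b=cv2.imread('pics/a2.png');c=np.hstack([a[60:520,100:500],b[60:520,100:500]]);cv2.imwrite('pics/a12.png',c)"
```

```text
clock: 9.02
tool_pos: [0.523, -0.2167, 0.096]
orientation: [180.0, 0.1, 173.9]
force: [-0.5, -0.6, -0.1]
opening: 0.0306
t 9.125 pos [ 0.5222 -0.2166  0.0948] rpy [ 1.7999e+02 -2.0000e-02  1.7385e+02] F [-1.5 -0.2 -0.1] open 0.031 board xy [  59.8 -197.9]
shift [-1.002e-01 -1.000e-04  2.130e-02]
clock: 9.62
tool_pos: [0.5225, -0.2167, 0.095]
orientation: [180.0, -0.0, 173.9]
force: [0.8, 0.5, 0.7]
opening: 0.0009
t 9.725 pos [ 0.5225 -0.2167  0.0951] rpy [-1.8000e+02 -1.0000e-02  1.7386e+02] F [ 0.3 -0.7  0.1] open 0.0002 board xy [  60.1 -197.9]
shift [-0.0999 -0.0001  0.0216]
```

View pics/a12.png

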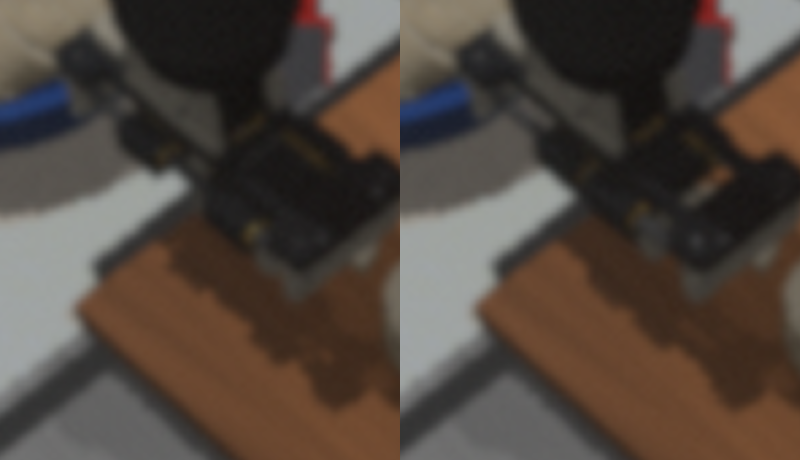

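View pics/a2w.png

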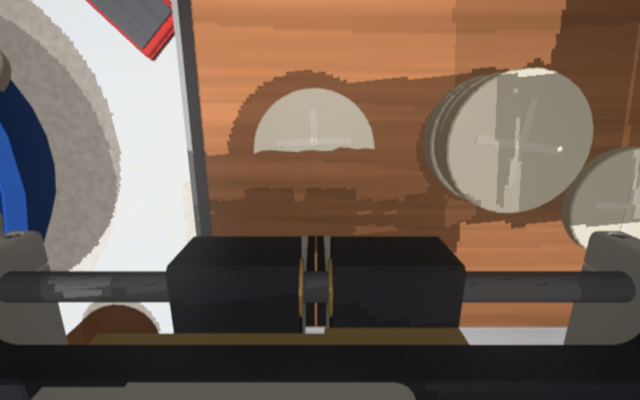

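Run:
```python
from h import *
o=ctrl.get_obs(); s=snapshot("wrist"); T=s["tool_from_camera"]; print(T.round(4)); print(s["mtx"].round(1), [k for k in s])
R=Rn.from_euler('xyz',o["orientation"],degrees=True).as_matrix(); p=o["tool_pos"]
Rc=R@T[:3,:3]; e=p+R@T[:3,3]; print("cam",e)
def wr(uv,z):
    d=np.c_[np.array(uv,float),np.ones(len(uv))]@np.linalg.inv(s["mtx"]).T*[1,-1,-1]@Rc.T
    return e+d*((z-e[2])/d[:,2])[:,None]
q=wr([[254,152],[374,150],[313,88]],.078); print(q.round(4), np.linalg.norm(q[0]-q[1]))
for z in (0,-.019,-.04,-.066):
  for y in (-.02,0,.02):
    c=np.linalg.inv(T)@[0,y,z,1]; c=c[:3]*[1,-1,-1]; u=s["mtx"]@c; print(y,z,(u/u[2])[:2].round(0))
```

```text
[[ 1.100e-03  9.610e-01  2.765e-01  7.500e-02]
 [ 1.000e+00 -9.000e-04 -7.000e-04  7.000e-04]
 [-4.000e-04  2.765e-01 -9.610e-01 -1.829e-01]
 [ 0.000e+00  0.000e+00  0.000e+00  1.000e+00]]
[[335.5   0.  315.4]
 [  0.  335.5 198.1]
 [  0.    0.    1. ]] ['image', 'mtx', 'tool_from_camera']
cam [ 0.44802359 -0.20796997  0.27798026]
[[ 0.4728 -0.2474  0.078 ]
 [ 0.4792 -0.1761  0.078 ]
 [ 0.4405 -0.2085  0.078 ]] 0.07155381041152371
-0.02 0 [280. 235.]
0 0 [314. 235.]
0.02 0 [348. 235.]
-0.02 -0.019 [276. 248.]
0 -0.019 [314. 249.]
0.02 -0.019 [351. 249.]
-0.02 -0.04 [271. 267.]
0 -0.04 [314. 267.]
0.02 -0.04 [356. 267.]
-0.02 -0.066 [263. 298.]
0 -0.066 [313. 298.]
0.02 -0.066 [364. 298.]
```

The wrist calibration agrees with the piece's size and position. However, the visible tip edge (row 237) suggests the real tips end about 25 mm behind the TCP frame. I'll probe again further out, at board x ≈ 100, where the body is clear of the stack.

```bash
python3 -m pendant '[[-0.02,0,0,0,0,0,-0.3],[-0.04,0,0.01,0,0,0,-0.3],[-0.04,0,0.025,0,0,0,-0.3],[-0.04,0,0.04,0,0,0,-0.3],[-0.04,0,0.041,0,0,0,-0.3],[-0.04,0,0.041,0,0,0,-0.3]]'
python3 -m pendant '[[0,0,0.001,0,0,0,-0.3],[0,0,0.002,0,0,0,-0.3],[0,0,0.002,0,0,0,-0.3]]' | egrep 'pos|force'
python3 shot.py b1; cat > mk.sh <<'E'
E
```

```text
clock: 10.52
tool_pos: [0.5621, -0.221, 0.0543]
orientation: [-180.0, -0.0, 173.9]
force: [-0.5, 0.2, 0.5]
opening: 0.0304
tool_pos: [0.5623, -0.221, 0.0523]
force: [-0.5, 0.3, 0.1]
t 11.0 pos [ 0.5623 -0.221   0.0523] rpy [1.8000e+02 1.0000e-02 1.7386e+02] F [ 0.2 -0.3  0.5] open 0.0306 board xy [ 100.2 -197.9]
shift [-0.0598 -0.0001 -0.0212]
```

View pics/b1.png

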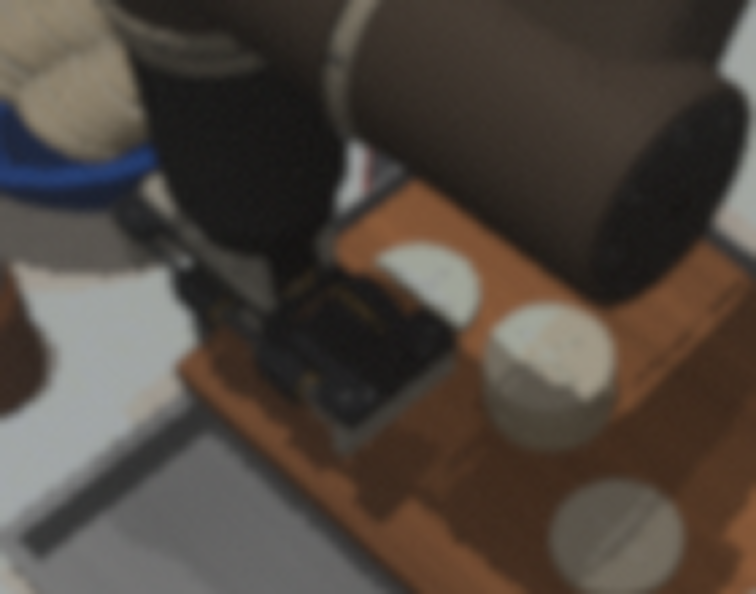

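View pics/b1w.png

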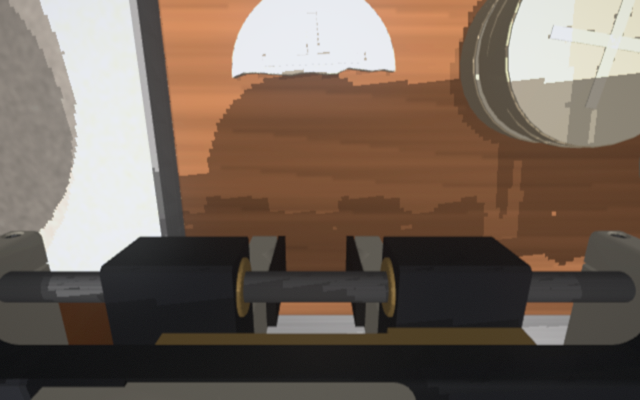

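```bash
for i in 1 2 3; do python3 -m pendant '[[0,0,0.001,0,0,0,-0.3],[0,0,0.0015,0,0,0,-0.3],[0,0,0.0015,0,0,0,-0.3]]' > o.txt; egrep 'pos|force' o.txt; done
```

```text
tool_pos: [0.5622, -0.221, 0.0506]
force: [0.6, 0.4, 0.4]
tool_pos: [0.5622, -0.221, 0.0491]
force: [-0.1, 0.5, -0.4]
tool_pos: [0.5622, -0.221, 0.0476]
force: [-0.1, -0.1, 0.4]
```

```bash
for i in 1 2 3; do python3 -m pendant '[[0,0,0.001,0,0,0,-0.3],[0,0,0.001,0,0,0,-0.3]]' > o.txt; egrep 'pos|force' o.txt; done
```

```text
tool_pos: [0.5622, -0.221, 0.0466]
force: [-0.5, -0.5, 0.1]
tool_pos: [0.5623, -0.221, 0.0465]
force: [-1.5, 1.3, 7.1]
tool_pos: [0.5624, -0.2211, 0.0464]
force: [-5.8, 2.5, 12.9]
```

Contact came at TCP z = 0.0465, so the tips sit about 23 mm behind the reported TCP. I'll sweep at TCP z ≈ 0.050, going back behind the first half.

```bash
python3 -m pendant '[[0,0,-0.03,0,0,0,-0.3],[0.02,0,-0.055,0,0,0,-0.3],[0.06,0,-0.055,0,0,0,-0.3],[0.11,0,-0.055,0,0,0,-0.3],[0.145,0,-0.055,0,0,0,-0.3],[0.155,0,-0.045,0,0,0,-0.3],[0.155,0,-0.02,0,0,0,-0.3],[0.155,0,-0.0055,0,0,0,-0.3],[0.155,0,-0.0055,0,0,0,-0.3]]'
python3 shot.py c1
```

```text
clock: 14.0
tool_pos: [0.4078, -0.2044, 0.049]
orientation: [-180.0, -0.1, 173.9]
force: [-0.1, 0.4, 0.6]
opening: 0.0306
t 14.1 pos [ 0.4087 -0.2045  0.0503] rpy [-1.7999e+02 -1.0000e-02  1.7387e+02] F [0.5 0.1 0.7] open 0.0306 board xy [ -54.3 -197.9]
shift [-2.143e-01 -1.000e-04 -2.330e-02]
```

View pics/c1.png

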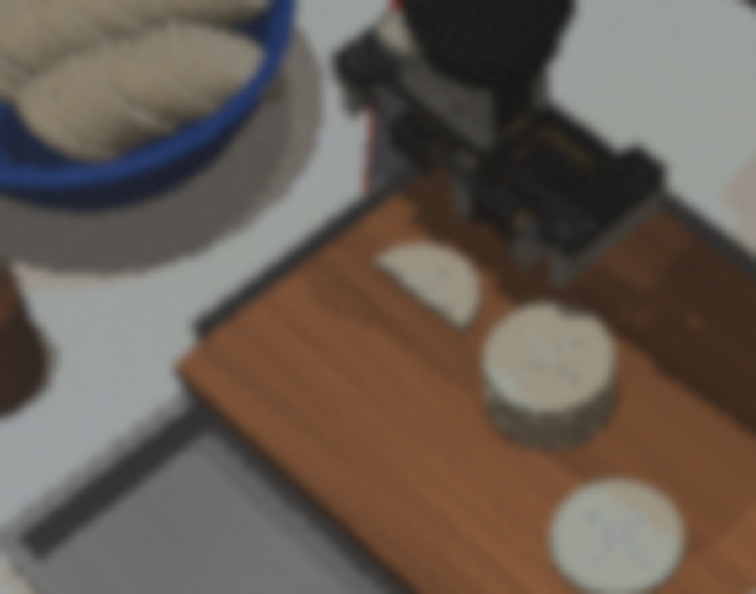

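Run:
```python
from h import *
s=snapshot("scene")
f=lambda P:((proj(s,P)[0]-[210,110])*5.4).round(0)
for z in (.115,.14,.16,.18):
  print(z,"corner",f([*fromb(-15,-102),z]), f([*fromb(-34,-102),z]))
for z in (.074,.09): print("finger",f([*fromb(-45,-183),z]),f([*fromb(-45,-177),z]),f([*fromb(-45,-213),z]))
print("stack",f([*fromb(7,-96),.11]))
```

```text
0.115 corner [566. 320.] [591. 300.]
0.14 corner [566. 293.] [590. 273.]
0.16 corner [565. 271.] [590. 251.]
0.18 corner [564. 248.] [590. 228.]
finger [507. 251.] [514. 257.] [472. 223.]
finger [506. 234.] [513. 240.] [471. 206.]
stack [546. 354.]
```

The body corner projects to z ≈ 0.15, about 40 mm above the stack, so the path is clear. Now the sweep.

```bash
python3 -m pendant '[[-0.01,0,0,0,0,0,-0.3],[-0.025,0,0,0,0,0,-0.3],[-0.04,0,0,0,0,0,-0.3],[-0.06,0,0,0,0,0,-0.3],[-0.08,0,0,0,0,0,-0.3],[-0.1,0,0,0,0,0,-0.3],[-0.12,0,0,0,0,0,-0.3],[-0.14,0,0,0,0,0,-0.3],[-0.16,0,0,0,0,0,-0.3],[-0.18,0,0,0,0,0,-0.3],[-0.2,0,0,0,0,0,-0.3],[-0.215,0,0,0,0,0,-0.3]]'
python3 shot.py d1
```

```text
clock: 15.65
tool_pos: [0.6234, -0.2276, 0.0497]
orientation: [-180.0, -0.0, 173.9]
force: [-0.3, -0.3, 0.8]
opening: 0.0305
t 15.75 pos [ 0.6235 -0.2276  0.0495] rpy [-179.99   -0.    173.87] F [-0. -0. -0.] open 0.0304 board xy [ 161.7 -197.9]
shift [ 0.0017 -0.0001 -0.024 ]
```

View pics/d1.png

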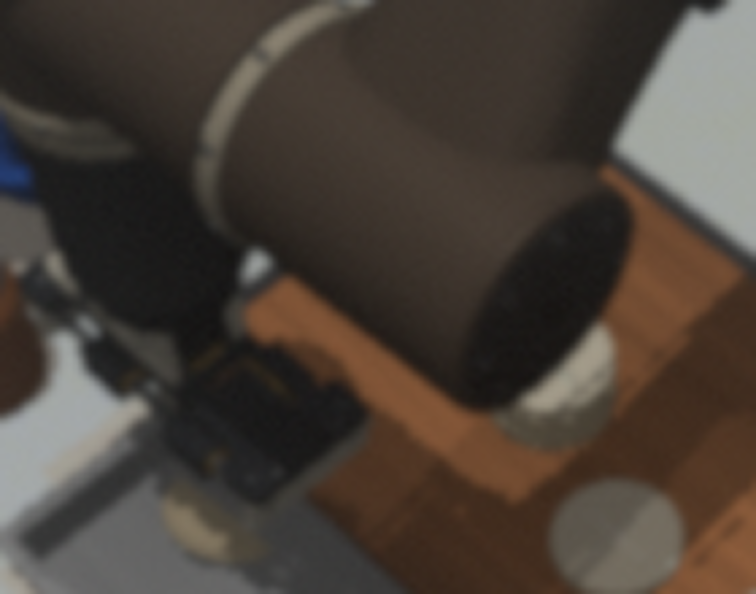

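View pics/d1w.png

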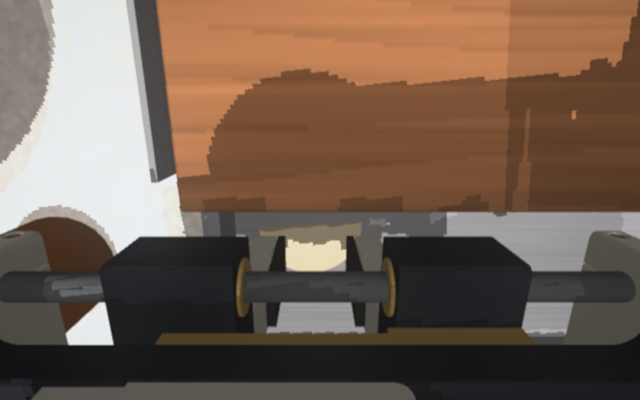

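The first half has dropped into the pan (visible at (215,525) below the fingers). Now lift, and cross high over the stack to behind the large piece.

```bash
python3 -m pendant '[[0,0,-0.04,0,0,0,-0.3],[0,0,-0.09,0,0,0,-0.3],[0.02,0.03,-0.1,0,0,0,-0.3],[0.045,0.068,-0.1,0,0,0,-0.3],[0.07,0.106,-0.1,0,0,0,-0.3],[0.1,0.15,-0.1,0,0,0,-0.3],[0.13,0.195,-0.1,0,0,0,-0.3],[0.16,0.24,-0.1,0,0,0,-0.3],[0.185,0.278,-0.1,0,0,0,-0.3],[0.2,0.302,-0.1,0,0,0,-0.3],[0.2,0.302,-0.1,0,0,0,-0.3]]'
python3 - <<'E'
from h import *
s=snapshot("scene"); cv2.imwrite("pics/e1.png",cv2.resize(s["image"][100:340,180:460],None,fx=2.5,fy=2.5,interpolation=cv2.INTER_CUBIC))
s=snapshot("wrist"); cv2.imwrite("pics/e1w.png",s["image"])
delta([*fromb(-38,104),0.050],180+np.degrees(YB))
E
```

```text
clock: 17.12
tool_pos: [0.4545, 0.0955, 0.1505]
orientation: [180.0, 0.0, 174.0]
force: [-0.4, -0.1, 1.1]
opening: 0.0308
t 17.225 pos [0.4552 0.0943 0.1503] rpy [1.7999e+02 1.0000e-02 1.7392e+02] F [ 0.2 -1.1  0.3] open 0.0307 board xy [-40.1 104.1]
shift [-0.002  -0.0002  0.1003]
turn [0.0002 0.0002 0.0011]
```

View pics/e1.png

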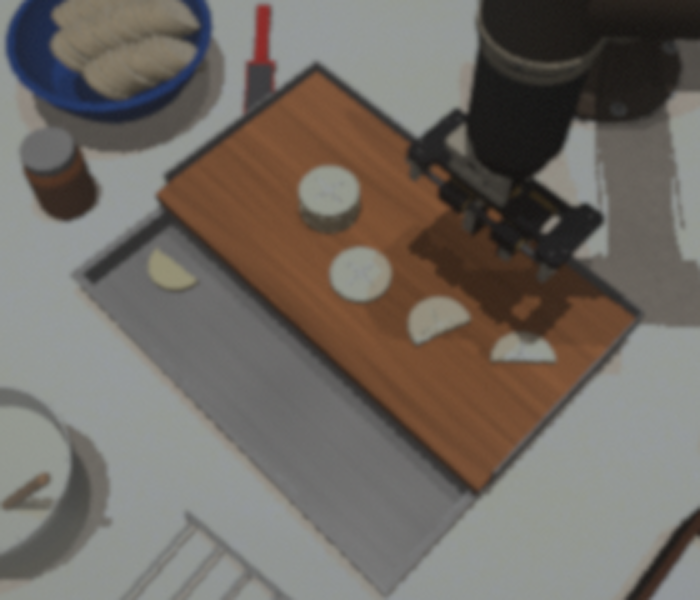

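View pics/e1w.png

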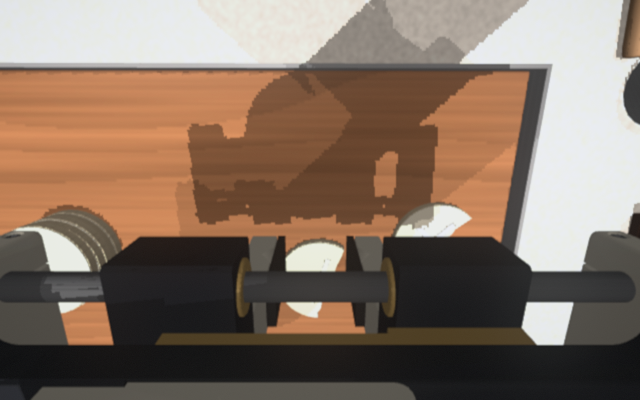

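The first half lies flat in the pan at (172,270), and the large piece is centred between the fingers. Next, descend and sweep it.

```bash
python3 -m pendant '[[0,0,0.04,0,0,0,-0.3],[0,0,0.075,0,0,0,-0.3],[0,0,0.095,0,0,0,-0.3],[0,0,0.1,0,0,0,-0.3],[0,0,0.1,0,0,0,-0.3]]'
python3 -m pendant '[[-0.01,0,0,0,0,0,-0.3],[-0.025,0,0,0,0,0,-0.3],[-0.04,0,0,0,0,0,-0.3],[-0.055,0,0,0,0,0,-0.3],[-0.07,0,0,0,0,0,-0.3],[-0.085,0,0,0,0,0,-0.3],[-0.105,0,0,0,0,0,-0.3],[-0.125,0,0,0,0,0,-0.3],[-0.145,0,0,0,0,0,-0.3],[-0.165,0,0,0,0,0,-0.3],[-0.185,0,0,0,0,0,-0.3],[-0.203,0,0,0,0,0,-0.3]]'
python3 - <<'E'
from h import *
s=snapshot("scene"); cv2.imwrite("pics/f1.png",cv2.resize(s["image"][100:340,180:460],None,fx=2.5,fy=2.5,interpolation=cv2.INTER_CUBIC))
delta([*fromb(-62,200),0.050],180+np.degrees(YB))
E
```

```text
clock: 17.85
tool_pos: [0.4557, 0.0938, 0.0503]
orientation: [-180.0, -0.0, 173.8]
force: [-0.8, 0.5, 0.3]
opening: 0.0304
clock: 19.35
tool_pos: [0.6584, 0.0722, 0.0498]
orientation: [-180.0, -0.0, 173.9]
force: [0.2, 0.0, -0.1]
opening: 0.0307
t 19.4 pos [0.6604 0.072  0.0498] rpy [-1.7998e+02  5.0000e-02  1.7387e+02] F [4.5 0.3 1.5] open 0.0307 board xy [166.4 103.9]
shift [ 0.2283  0.0961 -0.0005]
turn [-0.0003  0.001   0.0001]
```

View pics/f1.png

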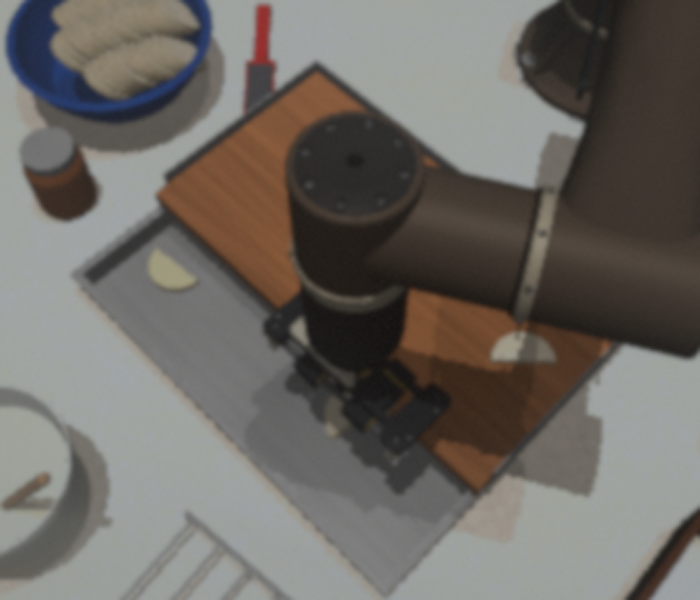

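```bash
python3 -m pendant '[[0,0,-0.02,0,0,0,-0.3],[0,0,-0.06,0,0,0,-0.3],[0.02,0.008,-0.1,0,0,0,-0.3],[0.06,0.025,-0.1,0,0,0,-0.3],[0.11,0.045,-0.1,0,0,0,-0.3],[0.15,0.065,-0.1,0,0,0,-0.3],[0.19,0.08,-0.1,0,0,0,-0.3],[0.22,0.094,-0.1,0,0,0,-0.3],[0.226,0.096,-0.1,0,0,0,-0.3],[0.226,0.096,-0.1,0,0,0,-0.3]]'
python3 - <<'E'
from h import *
s=snapshot("scene"); cv2.imwrite("pics/g1.png",cv2.resize(s["image"][100:340,180:460],None,fx=2.5,fy=2.5,interpolation=cv2.INTER_CUBIC))
s=snapshot("wrist"); cv2.imwrite("pics/g1w.png",s["image"])
delta([*fromb(-62,200),0.050],180+np.degrees(YB))
E
```

```text
clock: 20.65
tool_pos: [0.443, 0.1924, 0.1504]
orientation: [180.0, 0.0, 173.9]
force: [-0.7, 0.6, 0.5]
opening: 0.0308
t 20.75 pos [0.4434 0.192  0.1501] rpy [-179.99    0.    173.84] F [ 0.5  0.  -0.8] open 0.031 board xy [-62.3 200. ]
shift [-0.0003  0.      0.1001]
turn [-0.0001  0.0001 -0.0002]
```

View pics/g1.png

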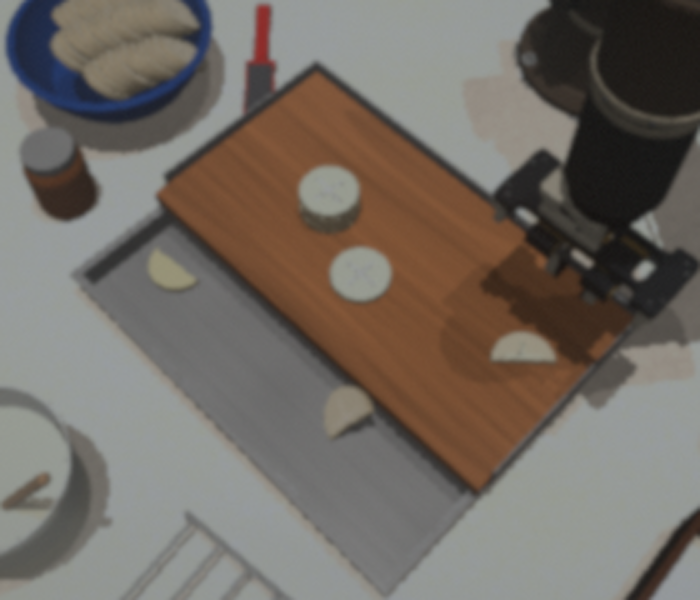

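View pics/g1w.png

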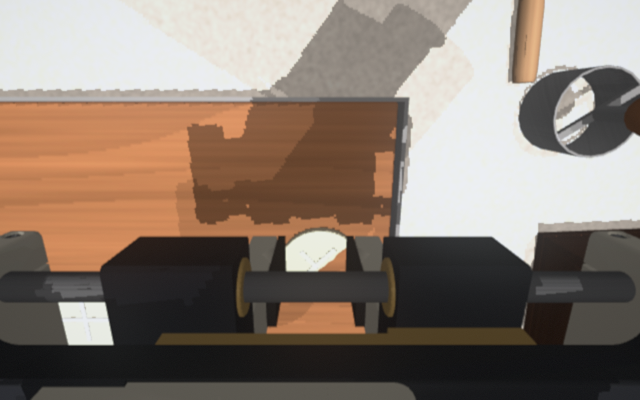

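The large piece has dropped beside the board edge at (348,412) and may be leaning, so I'll check it afterwards. The last half sits between the fingers, so sweep it.

```bash
python3 -m pendant '[[0,0,0.04,0,0,0,-0.3],[0,0,0.075,0,0,0,-0.3],[0,0,0.095,0,0,0,-0.3],[0,0,0.1,0,0,0,-0.3],[0,0,0.1,0,0,0,-0.3]]'
python3 -m pendant '[[-0.01,0,0,0,0,0,-0.3],[-0.025,0,0,0,0,0,-0.3],[-0.04,0,0,0,0,0,-0.3],[-0.06,0,0,0,0,0,-0.3],[-0.08,0,0,0,0,0,-0.3],[-0.1,0,0,0,0,0,-0.3],[-0.12,0,0,0,0,0,-0.3],[-0.14,0,0,0,0,0,-0.3],[-0.16,0,0,0,0,0,-0.3],[-0.18,0,0,0,0,0,-0.3],[-0.2,0,0,0,0,0,-0.3],[-0.225,0,0,0,0,0,-0.3]]'
python3 -m pendant '[[0,0,-0.02,0,0,0,-0.3],[0,0,-0.06,0,0,0,-0.3],[0.02,0,-0.1,0,0,0,-0.3],[0.06,0,-0.1,0,0,0,-0.3],[0.11,0,-0.1,0,0,0,-0.3],[0.15,0,-0.1,0,0,0,-0.3],[0.19,0,-0.1,0,0,0,-0.3],[0.2,0,-0.1,0,0,0,-0.3],[0.2,0,-0.1,0,0,0,-0.3]]'
python3 - <<'E'
from h import *
s=snapshot("scene"); cv2.imwrite("pics/i1.png",cv2.resize(s["image"][100:340,180:460],None,fx=2.5,fy=2.5,interpolation=cv2.INTER_CUBIC))
cv2.imwrite("pics/i1z.png",cv2.resize(s["image"][230:310,280:400],None,fx=6.5,fy=6.5,interpolation=cv2.INTER_CUBIC))
s=snapshot("top"); cv2.imwrite("pics/i1t.png",cv2.resize(s["image"][110:290,210:430],None,fx=3.3,fy=3.3,interpolation=cv2.INTER_CUBIC))
delta([*fromb(-62,200),0.050],180+np.degrees(YB))
E
```

```text
clock: 21.38
tool_pos: [0.4434, 0.1919, 0.0502]
orientation: [-180.0, -0.0, 173.8]
force: [-0.5, 0.6, -0.0]
opening: 0.0308
clock: 22.88
tool_pos: [0.668, 0.1675, 0.05]
orientation: [-180.0, -0.0, 173.8]
force: [0.1, 0.0, 0.3]
opening: 0.0305
clock: 24.0
tool_pos: [0.4683, 0.1898, 0.1508]
orientation: [180.0, 0.1, 173.9]
force: [0.3, 0.3, 0.7]
opening: 0.0307
t 24.1 pos [0.4688 0.1897 0.1503] rpy [1.7999e+02 3.0000e-02 1.7385e+02] F [ 0.4  0.5 -1. ] open 0.0308 board xy [-36.7 200.4]
shift [ 0.0253 -0.0004  0.1003]
turn [ 0.0002  0.0005 -0.0002]
```

View pics/i1.png

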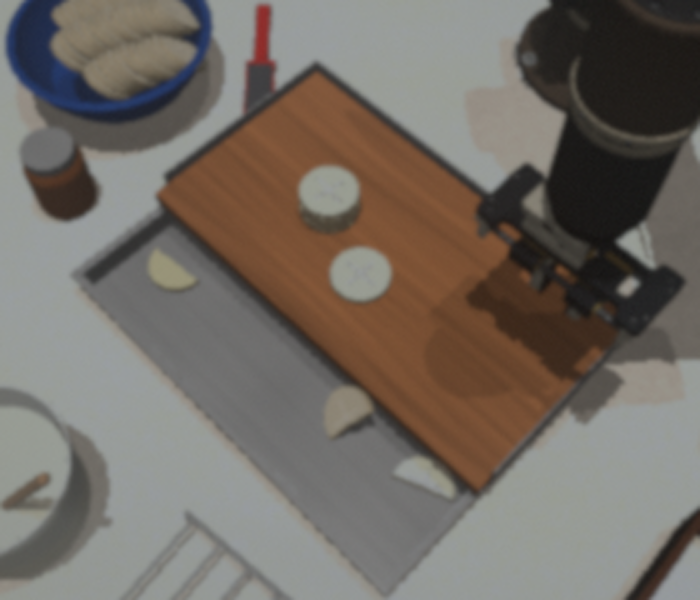

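View pics/i1z.png

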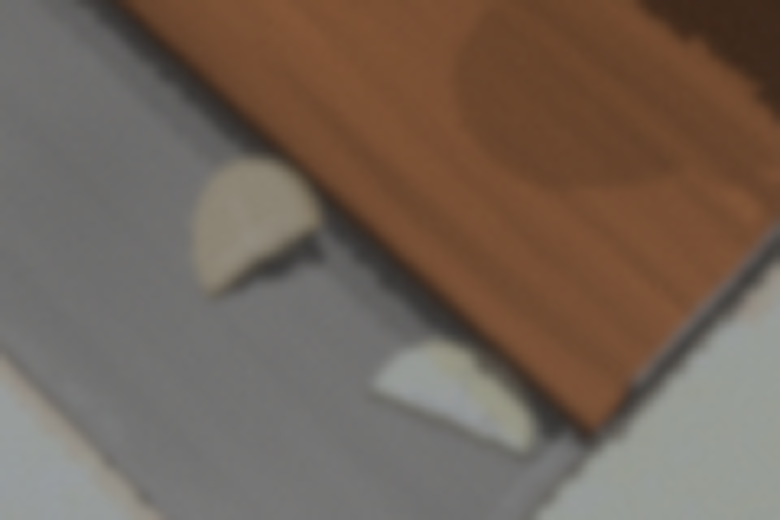

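View pics/i1t.png

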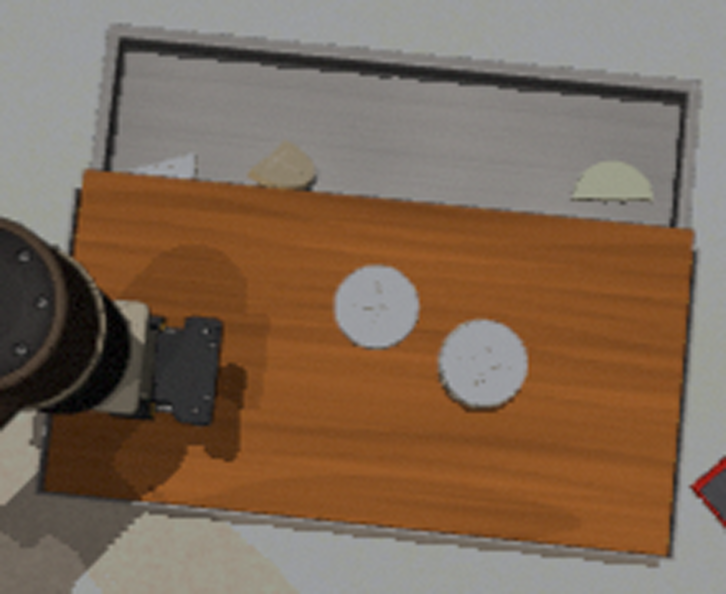

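```bash
cat > tri.py <<'E'
from h import *
s=snapshot("scene"); t=snapshot("top")
def P(c): 
    e,R=cam(c); return c["mtx"]@np.diag([1,-1,-1])@np.c_[R.T,-R.T@e]
def tri(a,b):
    X=cv2.triangulatePoints(P(s),P(t),np.array(a,float).reshape(2,1),np.array(b,float).reshape(2,1)); X=(X[:3]/X[3]).ravel()
    print(tob(X).round(0),"z",round(X[2]*1000), "reproj", (proj(s,X)[0]-a).round(1),(proj(t,X)[0]-b).round(1))
z=lambda u,v:np.array([u/6.5+280,v/6.5+230]); q=lambda u,v:np.array([u/3.3+210,v/3.3+110])
print("M"); tri(z(210,295),q(285,143)); tri(z(320,220),q(250,175))
print("L"); tri(z(375,385),q(196,153))
# outline rays of M in scene at various z
for zz in (.01,.04,.07):
  print(zz,[tob(ray(s,z(*p),zz)[0]).round(0) for p in ((210,295),(320,220),(255,158),(192,245))],"L",[tob(ray(s,z(*p),zz)[0]).round(0) for p in ((375,385),(530,450),(440,340))])
  print(zz,"top M",[tob(ray(t,q(*p),zz)[0]).round(0) for p in ((285,143),(250,175),(316,165),(316,188))],"L",[tob(ray(t,q(*p),zz)[0]).round(0) for p in ((196,153),(196,178),(135,170))])
E
python3 tri.py
```

```text
M
[194.  97.] z -2 reproj [0.2 0. ] [ 0.1 -0.1]
[151. 121.] z 52 reproj [-0.1 -0. ] [-0.  0.]
L
[175. 177.] z 5 reproj [-0.4 -0.1] [-0.2  0.1]
0.01 [array([197., 100.]), array([138., 110.]), array([138.,  69.]), array([186.,  78.])] L [array([175., 179.]), array([150., 244.]), array([141., 185.])]
0.01 top M [array([191.,  97.]), array([159., 125.]), array([174.,  66.]), array([153.,  64.])] L [array([174., 176.]), array([151., 173.]), array([153., 229.])]
0.04 [array([204., 108.]), array([147., 118.]), array([147.,  78.]), array([194.,  87.])] L [array([183., 184.]), array([158., 248.]), array([150., 190.])]
0.04 top M [array([185.,  94.]), array([153., 122.]), array([168.,  65.]), array([147.,  62.])] L [array([168., 171.]), array([146., 169.]), array([147., 224.])]
0.07 [array([211., 116.]), array([156., 125.]), array([155.,  87.]), array([201.,  95.])] L [array([191., 190.]), array([166., 252.]), array([158., 196.])]
0.07 top M [array([178.,  92.]), array([147., 119.]), array([162.,  63.]), array([142.,  61.])] L [array([162., 167.]), array([140., 165.]), array([142., 218.])]
```

All three pieces are in the pan. Triangulation shows the large piece leaning: one corner is on the floor at x ≈ 194, and the upper corner at about z = 52 mm is propped near the board edge. I'll press its upper side down with the fingertips so that it lies flat.

```bash
python3 -m pendant '[[-0.03,-0.015,0,0,0,0,-0.3],[-0.07,-0.035,0,0,0,0,-0.3],[-0.11,-0.06,0,0,0,0,-0.3],[-0.15,-0.08,0,0,0,0,-0.3],[-0.18,-0.1,0,0,0,0,-0.3],[-0.194,-0.105,0.02,0,0,0,-0.3],[-0.194,-0.105,0.06,0,0,0,-0.3],[-0.194,-0.105,0.085,0,0,0,-0.3],[-0.194,-0.105,0.09,0,0,0,-0.3],[-0.194,-0.105,0.09,0,0,0,-0.3]]'
python3 - <<'E'
from h import *
s=snapshot("scene"); cv2.imwrite("pics/k1z.png",cv2.resize(s["image"][210:310,270:400],None,fx=6,fy=6,interpolation=cv2.INTER_CUBIC))
s=snapshot("wrist"); cv2.imwrite("pics/k1w.png",s["image"])
delta([*fromb(157,95),0.050],180+np.degrees(YB))
E
```

```text
clock: 25.45
tool_pos: [0.6494, 0.0644, 0.06]
orientation: [-180.0, -0.0, 173.9]
force: [0.5, 0.5, 1.3]
opening: 0.0306
t 25.55 pos [0.6501 0.0647 0.0612] rpy [1.7997e+02 9.0000e-02 1.7388e+02] F [ 0.7 -0.   0.3] open 0.0311 board xy [156.9  95.5]
shift [-0.0001 -0.0006  0.0112]
turn [0.0006 0.0016 0.0005]
```

View pics/k1z.png

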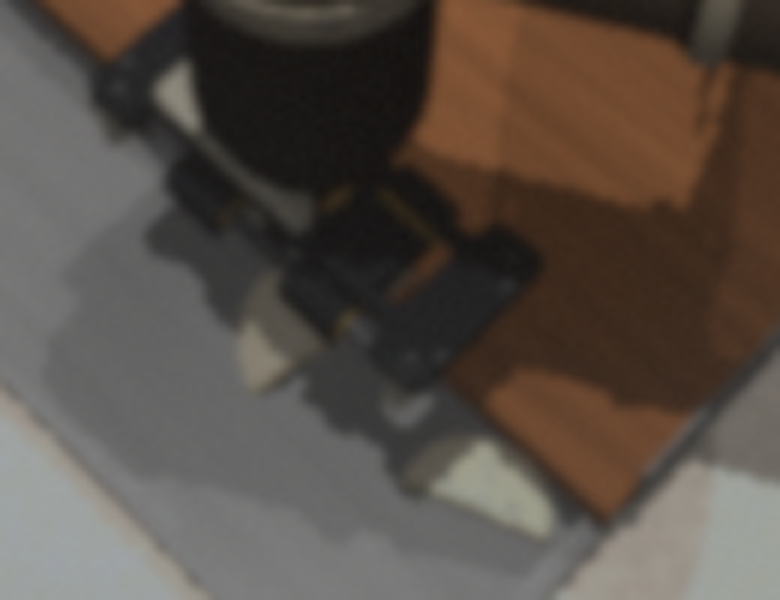

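View pics/k1w.png

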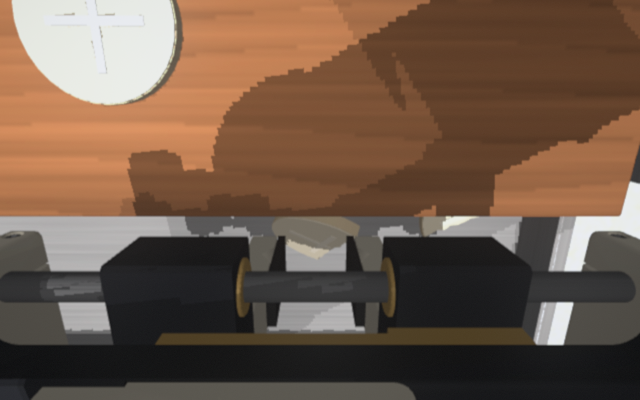

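The piece is under and between the tips. Pressing down in small steps.

```bash
python3 -m pendant '[[0,0,0.007,0,0,0,-0.3],[0,0,0.014,0,0,0,-0.3],[0,0,0.018,0,0,0,-0.3]]' | egrep 'pos|force';  python3 -m pendant '[[-0.001,0,0.004,0,0,0,-0.3],[-0.002,0,0.008,0,0,0,-0.3],[-0.002,0,0.008,0,0,0,-0.3]]' | egrep 'pos|force'
```

```text
tool_pos: [0.649, 0.0643, 0.0417]
force: [0.2, -0.1, 0.2]
tool_pos: [0.6512, 0.064, 0.0337]
force: [0.1, -0.0, -0.3]
```

```bash
python3 -m pendant '[[-0.002,0,0.004,0,0,0,-0.3],[-0.003,0,0.008,0,0,0,-0.3],[-0.003,0,0.008,0,0,0,-0.3]]' | egrep 'pos|force'
python3 - <<'E'
from h import *
s=snapshot("scene"); cv2.imwrite("pics/l1z.png",cv2.resize(s["image"][210:310,270:400],None,fx=6,fy=6,interpolation=cv2.INTER_CUBIC))
E
```

```text
tool_pos: [0.654, 0.0637, 0.0256]
force: [-0.1, 0.3, 0.1]
```

View pics/l1z.png

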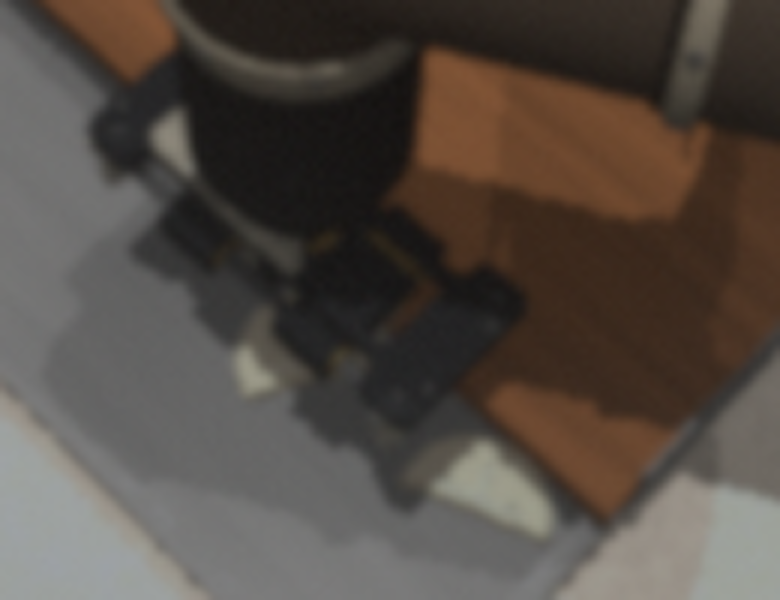

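```bash
python3 -m pendant '[[-0.002,0,0.004,0,0,0,-0.3],[-0.003,0,0.008,0,0,0,-0.3],[-0.003,0,0.008,0,0,0,-0.3]]' | egrep 'pos|force'
python3 -m pendant '[[-0.002,0,0.004,0,0,0,-0.3],[-0.003,0,0.008,0,0,0,-0.3],[-0.003,0,0.008,0,0,0,-0.3]]' | egrep 'pos|force'
python3 - <<'E'
from h import *
s=snapshot("scene"); cv2.imwrite("pics/m1z.png",cv2.resize(s["image"][210:310,270:400],None,fx=6,fy=6,interpolation=cv2.INTER_CUBIC))
E
```

```text
tool_pos: [0.657, 0.0634, 0.0176]
force: [0.6, -1.2, -0.1]
tool_pos: [0.66, 0.063, 0.0096]
force: [-0.6, 0.2, -0.3]
```

View pics/m1z.png

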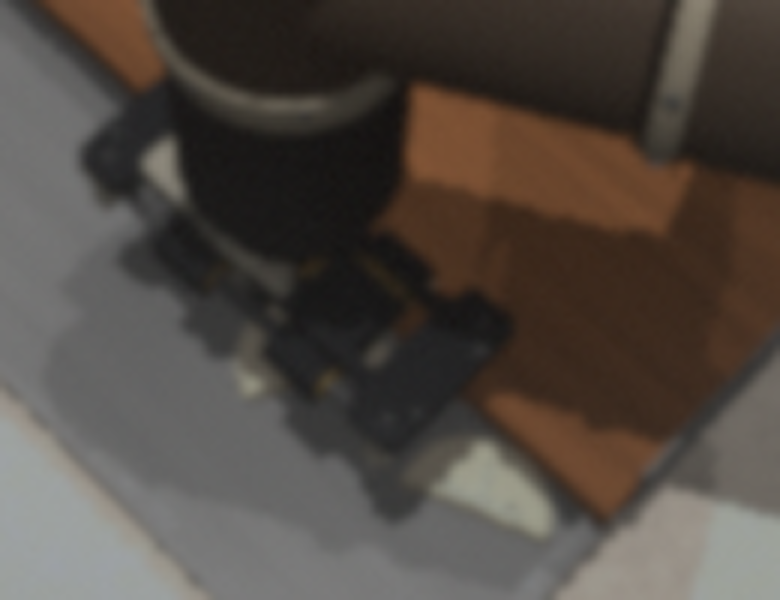

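No resistance, and the piece's far corner is no longer moving. Lift and look.

```bash
python3 -m pendant '[[0,0,-0.03,0,0,0,-0.3],[0,0,-0.07,0,0,0,-0.3],[0.01,0,-0.11,0,0,0,-0.3],[0.04,0,-0.14,0,0,0,-0.3],[0.08,0.02,-0.14,0,0,0,-0.3],[0.13,0.05,-0.14,0,0,0,-0.3],[0.18,0.08,-0.14,0,0,0,-0.3],[0.2,0.1,-0.14,0,0,0,-0.3],[0.2,0.1,-0.14,0,0,0,-0.3]]'
python3 - <<'E'
from h import *
s=snapshot("scene"); cv2.imwrite("pics/n1z.png",cv2.resize(s["image"][230:310,280:400],None,fx=6.5,fy=6.5,interpolation=cv2.INTER_CUBIC))
s=snapshot("top"); cv2.imwrite("pics/n1t.png",cv2.resize(s["image"][110:290,210:430],None,fx=3.3,fy=3.3,interpolation=cv2.INTER_CUBIC))
E
```

```text
clock: 28.65
tool_pos: [0.4712, 0.1854, 0.151]
orientation: [179.9, 0.1, 174.0]
force: [-0.6, 0.5, 0.2]
opening: 0.0307
```

View pics/n1z.png

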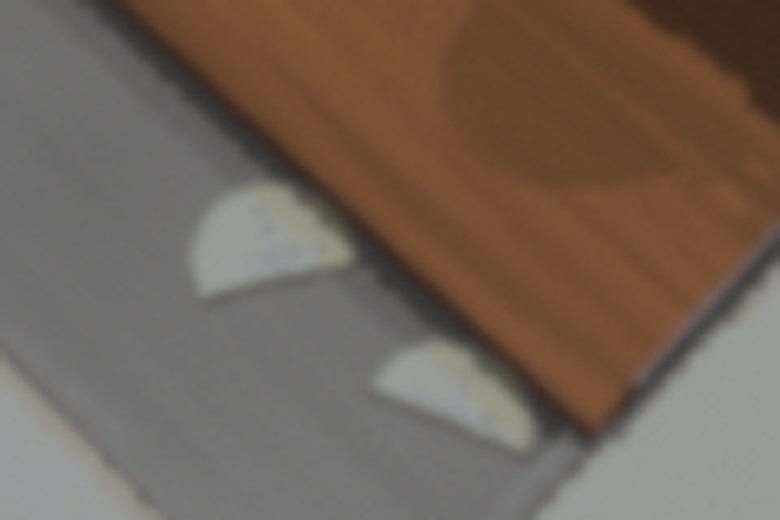

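View pics/n1t.png

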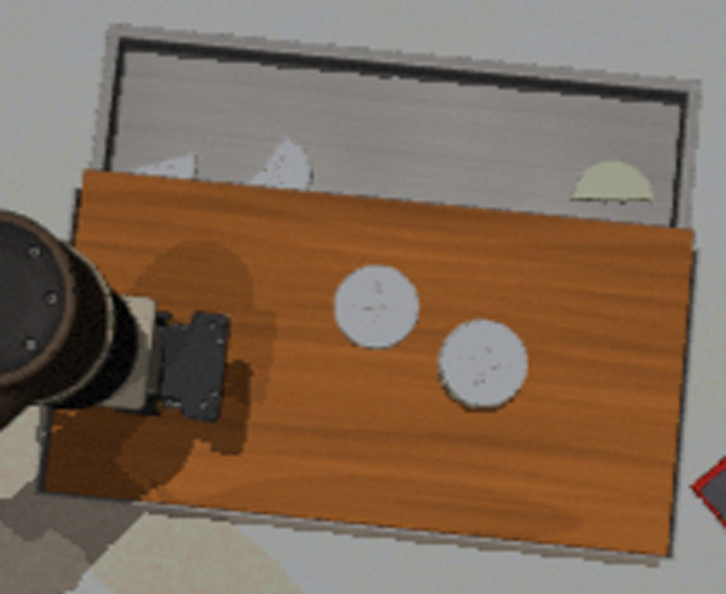

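The large piece now lies flat in the pan. A final numeric check follows, then I'll hand in.

Run:
```python
from h import *
s=snapshot("scene"); z=lambda u,v:[u/6.5+280,v/6.5+230]
a=tob(ray(s,z(200,298),.011)[0]);b=tob(ray(s,z(352,262),.011)[0]);print("M cut corners on floor",a.round(),b.round(),np.linalg.norm(a-b).round(1))
a=tob(ray(s,z(375,388),.011)[0]);b=tob(ray(s,z(532,452),.011)[0]);print("L",a.round(),b.round(),np.linalg.norm(a-b).round(1))
t=snapshot("top"); q=lambda u,v:[u/3.3+210,v/3.3+110]
a=tob(ray(t,q(571,199),.011)[0]);b=tob(ray(t,q(653,202),.011)[0]);print("C",a.round(),b.round(),np.linalg.norm(a-b).round(1))
im=t["image"];hs=cv2.cvtColor(im,cv2.COLOR_BGR2HSV);w=cv2.inRange(hs,(0,0,120),(180,90,255));w[:,:305]=0;w[:,380:]=0;w[:185]=0;w[240:]=0
for c in cv2.findContours(w,0,cv2.CHAIN_APPROX_NONE)[0]:
    if cv2.contourArea(c)>200: M=cv2.moments(c); print(tob(ray(t,[M['m10']/M['m00'],M['m01']/M['m00']],.078)[0]).round(1))
o=ctrl.get_obs(); print(o["clock"],o["force"].round(1)); ctrl.close_job()
```

```text
M cut corners on floor [201.  98.] [143. 134.] 68.3
L [177. 180.] [150. 246.] 71.1
C [ 166. -164.] [ 170. -237.] 73.2
[  6.5 -95.8]
[45.  -0.5]
28.85 [ 0.1 -0.2 -0.8]
the job is handed in; nothing more can be done
```

All three broken pieces were swept over the open far edge into the scrap pan, and the job was handed in at about 28.9 s of the 72 s allowed.

- **Pieces in the pan:** measured on the pan floor, the broken sides came out at 68, 71 and 73 mm, against the stated 69, 72 and 72 mm. That fits all three lying flat or nearly so. Parts of the large piece and of one half lie under the board's overhang, still inside the pan.
- **Whole wafer and stack:** both are within 0.5 mm of where they started. I saw no change in the items in the cropped views (rasp, bowl, jar). The crate, cutter and brush got no final picture check, but the gripper's path stayed clear of them.
- **Gripper at hand-in:** clear of everything, with only noise on the force reading.

Two things went wrong and were put right:

- **First pass missed:** the real fingertips sit about 23 mm behind the reported TCP, so the first sweep passed over the piece without touching it. I felt for the board surface, which read up to about 13 N on the wood, and swept again lower.
- **Large piece leaned:** it came to rest propped near the board edge. I went back, pressed it down with the fingertips, and it now lies flat.

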